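Hold a sample carrier in the corner of the marking jig

TASK

Take the yellow sample carrier (it has an upright tab to grip) and stand it on the marking jig's plate with its long side flush against the dark fence and its end up against the red stop block, then keep it pressed diagonally, down onto the plate and into the fence at the same time, so firmly that it could not shift while it is being marked. Finish while still holding it like that: do not let go or ease off. Leave the blue and green carriers and the amber jar where they stand.

Things in the scene. Friction and masses are not known exactly. Their poses are not given: they have to be found in the camera images.
- yellow_center (a point): yellow sample carrier, loose, 0.18-0.34 kg: smooth foot 44 (x) x 64 (y) x 26 mm high; on its middle an upright grip tab 14 (x) x 36 (y) mm, from 26 to 74 mm above the underside. Stands upright, its x axis within 0.6 rad of world x; alike after a half turn. The point: centre line, 37 mm above the underside, z up
- blue_center (a point): blue sample carrier, loose, foot 44 x 64 x 26 mm with the same upright tab; 74 mm high; a bystander. This point is its centre, 37 mm above its underside
- green_center (a point): green sample carrier, loose, foot 44 x 64 x 26 mm with the same upright tab; 74 mm high; a bystander. This point is its centre, 37 mm above its underside
- jar_center (a point): closed amber jar with black lid, loose, 60 mm across, 85 mm high; a bystander. This point is its centre, 42 mm up
- jig: the marking jig's aluminium base plate, fixed to the bench: 160 mm (its x) by 240 mm (its y), 10 mm thick. Origin at the centre of its underside, on the bench; the carrier stands on its top at z = 10 mm. Smooth: the foot slides on plate, fence and stop with friction 0.2 to 0.3. Its x axis points at the fence, away from the robot (yaw within 0.35 rad), its y axis runs along the fence
- fence: dark steel fence, fixed on the plate along its far edge: a straight rigid bar 20 mm (x) by 240 mm (y), 22 mm high. Axes as the jig's; origin at the centre of its underside, on the plate's top, 70 mm from the plate's centre along jig x; the face towards the robot, against which the carrier is pressed, is 10 mm to -x of the origin, at jig x = 60 mm
- stop: red stop block, fixed on the plate, at a place along the fence that changes from start to start: 50 mm (x) by 22 mm (y) by 20 mm high, with a brass knob 16 mm across on it reaching 28 mm above the plate. Axes as the jig's; origin at the centre of its underside, on the plate's top. The carrier goes on its -y side, whose face is 11 mm to -y of the origin

How it is judged:
At the end, for the whole second after the job is handed in: for the last second, with the robot holding it, the yellow carrier is upright and square to the fence (0.05 rad), on the plate, within 2.5 mm of the fence and 3 mm of the stop block, at rest, pressed on the fence with over 4 N and on the plate with over 7 N (weight included) (x of yellow_center in the frame of jig between 0.0355 and 0.0405 m and z of yellow_center in the frame of jig between 0.043 and 0.05 m and y of yellow_center in the frame of stop between -0.046 and -0.041 m and angle between the x axis of yellow_center and the x axis of jig, either way round below 0.05 rad and angle between yellow_center's own z axis and vertical below 0.05 rad and contact force between yellow and fence above 4 N and contact force between yellow and jig above 7 N and linear speed of yellow below 0.01 m/s); the arm keeps its last pose, push and grip.
It fails at once if the blue carrier is moved by more than 20 mm (distance of blue_center from where it was at the start of the episode above 0.02 m).
It fails at once if the green carrier is moved by more than 20 mm (distance of green_center from where it was at the start of the episode above 0.02 m).
It fails at once if the amber jar is moved by more than 20 mm (distance of jar_center from where it was at the start of the episode above 0.02 m).
It also fails if it takes over 54 s, if anything falls off the work surface, if the arm or the gripper's body presses on something with over 40 N, if the wrist force passes 120 N, or if a joint passes its speed limit or range.

ROBOT

A 7-joint arm with a two-finger parallel gripper is mounted at the origin on the work surface. World frame = base frame: x ahead of the robot, y to its left, z up, the work surface at z = 0. Lengths are in m, angles in rad, forces in N, time in s.
With the tool pointing down it reaches from about 0.35 to 0.9 m from the base axis. Payload 7.2 kg.
Tool frame: the origin (TCP) lies on the centre line of the jaws, within the pads' length; the fingertips stand 19 mm ahead of it and the grasp point (between the pads) is the TCP (arm.tip_reach is the distance from the TCP to the fingertips, in m); z points along the fingers, y is the direction in which the jaws open and shut (so a half turn about z gives the same grasp; the last joint's range is limited). The gripper opens to 88 mm and grips with 3 to 60 N. Pads are 20 mm wide; open, the fingers measure 115 mm over their backs; the gripper's body (75 mm by 178 mm) begins 61 mm behind the grasp point.
Start: joints at [1.056, 0.411, -0.013, 1.596, 0.006, 1.134, -0.082], TCP at [0.27, -0.564, 0.242] pointing down, gripper open.
Joint ranges: [-2.95, 2.95], [-0.29, 1.99], [-1.47, 1.44], [0.14, 2.54], [-1.03, 4.17], [0.13, 1.85], [-2.86, 2.86]. Speed limits (rad/s): [2.39, 2.39, 3.01, 3.01, 3.14, 3.14, 3.14].

INTERFACE

Orientations are given as a rotation vector (axis times angle).
In Python, from station import arm gives the robot as it stands. Calls block until the motion is done:
- arm.reach(position, orientation): joint-space move of the TCP to a pose.
- arm.move_linear(position, frame=None, max_speed=0.15, contact_N=None): straight line of the TCP; frame=None keeps the orientation; max_speed is the mean speed in m/s. With contact_N (N) it stops when the force on the tool has changed by that much, and returns True; else False.
- arm.set_joints(angles): joint-space move.
- arm.move_gripper(opening, grip_force=None): opening from 0.0 (shut) to 1.0 (fully open); grip_force is the grip in N (None keeps the last); returns when the fingers have stopped.
- arm.wait(seconds).
- arm.solve_ik(position, orientation): joint angles nearest the present ones, or None.
- arm.get_image(name): name is "scene" or "top" or "wrist"; returns a dict with "pixels" (420x560x3 uint8, blue, green, red), "range_z" (420x560 float32, m along the optical axis (not along the pixel's ray), 0 where there is no reading), "intrinsics" (3x3 intrinsics, pixels), "cam_to_world" (4x4, takes a point from camera to world coordinates). Camera axes: x right, y up, looking along -z (the intrinsics and any distortion apply to the point x, -y, -z); pixel columns grow to the right and rows downward; lengths in m; the calibration is good to about 2 mm. A picture is of the moment at which its call begins.
A pose or a line that the arm cannot do raises arm.Unreachable and nothing moves.
- arm.sign_off(): hands the job in, once; it reports no verdict.
Trained networks look in a picture, given as the dict that the camera call returned (one of the last four; its "shot" number tells which), for a name from the list of things; names that differ only in an ending like _2 or _b are one class to them, and where a whole thing is asked for, a point or a joint stands for the part that bears it (a point fixed in the world has none). Each returns a list of dicts, best first, with "conf" (0 to 1); they miss things now and then, are a little off and sometimes report something else, mostly with a low value. They report only what shows in the picture. A call takes as long as a camera call.
- arm.look_for(picture, target): "at" ([x, y, z] in m, in world coordinates, good to about 4 mm: the middle of the surface that is visible of it).
- arm.outline_of(picture, target): "region" (420x560 bool, what is visible of it).
Readings, each from a call of its own:
- arm.read_clock(): time.
- arm.read_q(): joint angles.
- arm.read_qvel(): joint speeds.
- arm.read_joint_efforts(): joint torques, N m.
- arm.read_tcp_pos(): TCP position.
- arm.read_tool_rot(): TCP orientation.
- arm.read_ft_force(): force on the tool from outside, world axes, zero at the start.
- arm.read_torque(): the same for the moment, N m.
- arm.read_grip_width(): opening from 0.0 (shut) to 1.0 (fully open).
Only numpy, scipy, OpenCV 4.12 (cv2) and the standard library are available. Lean on these libraries where they do the work, as an engineer would, in place of code of your own. Each camera call takes 0.05 s, during which the arm holds its last target. There are 200 camera calls.

## Working session

There is one attempt and no reset: what is moved stays moved. The work goes in short steps, each a Python script; the robot and the scene stay as the last script left them, time stands still between calls to the robot, and variables do not carry over. Pictures are saved under pics/ and viewed, about 8 in all and at most 12, crops included, and the job is handed in when it is done.

```bash
mkdir -p pics; ls
cat > h.py <<'E'
import numpy as np, cv2
from station import arm
from scipy.spatial.transform import Rotation as R
def cloud(p):
    K=np.array(p["intrinsics"]);z=p["range_z"];v,u=np.indices(z.shape)
    X=np.stack([(u-K[0,2])/K[0,0]*z,-(v-K[1,2])/K[1,1]*z,-z,np.ones_like(z)],-1)
    W=(X@np.array(p["cam_to_world"]).T)[...,:3]; W[z<=0]=np.nan
    return W
def down(yaw): # tool z down, tool y axis along (-sin? ) : tool x at yaw in world
    x=np.array([np.cos(yaw),np.sin(yaw),0]);z=np.array([0,0,-1.]);y=np.cross(z,x)
    return R.from_matrix(np.c_[x,y,z]).as_rotvec()
E
python3 - <<'E'
from h import *
ps={n:arm.get_image(n) for n in("scene","top")}
cv2.imwrite("pics/a.png",cv2.resize(np.vstack([ps["scene"]["pixels"],ps["top"]["pixels"]]),None,fx=.71,fy=.71))
print(arm.read_clock(),arm.read_tool_rot(),arm.read_q())
for n,p in ps.items():
    W=cloud(p)
    for t in["yellow_center","blue_center","green_center","jar_center","jig","fence","stop"]:
        l=arm.look_for(p,t);o=arm.outline_of(p,t)
        print(n,t,[(np.round(d["at"],3),round(d["conf"],2)) for d in l[:3]])
        if o:
            m=o[0]["region"]; P=W[m]; P=P[~np.isnan(P[:,0])]
            if len(P)<9: print('few',len(P));continue
            zt=np.percentile(P[:,2],98)
            print("   n",len(P),"zmax",zt.round(3),"zmed",np.median(P[:,2]).round(3))
            T=P[P[:,2]>zt-.006]
            (c,s,a)=cv2.minAreaRect(T[:,:2].astype(np.float32)*1000)
            print("   top rect",np.round(c,1),np.round(s,1),round(a,1))
E
```

```text
pics
0.1 [-3.06213969e+00 -6.95809989e-01  6.80008118e-04] [ 1.05578425  0.41186232 -0.01271538  1.59690085  0.00561362  1.13432433
 -0.08217289]
scene yellow_center [(array([ 0.602, -0.168,  0.024]), 0.88), (array([ 0.462, -0.135,  0.022]), 0.74)]
   n 568 zmax 0.073 zmed 0.025
   top rect [ 595.2 -182.1] [34.5 13.9] 71.3
scene blue_center []
   n 688 zmax 0.073 zmed 0.025
   top rect [ 456.1 -149.5] [40.6 15.6] 85.4
scene green_center [(array([ 0.521, -0.318,  0.028]), 0.72)]
   n 575 zmax 0.073 zmed 0.025
   top rect [ 514.1 -332.7] [15.5 36. ] 8.4
scene jar_center [(array([ 0.738, -0.032,  0.059]), 0.89)]
   n 1319 zmax 0.085 zmed 0.058
   top rect [735.3 -48.4] [52.2 52.1] 79.1
scene jig [(array([0.497, 0.217, 0.01 ]), 0.98)]
   n 7557 zmax 0.011 zmed 0.009
   top rect [508.4 197.1] [242.7 161.9] 79.9
scene fence [(array([0.585, 0.212, 0.031]), 0.86)]
   n 1670 zmax 0.033 zmed 0.03
   top rect [577.2 185.1] [241.5  22.6] 80.0
scene stop [(array([0.556, 0.255, 0.03 ]), 0.66)]
   n 472 zmax 0.038 zmed 0.028
   top rect [556.8 247.3] [16.4 45.3] 77.1
top yellow_center [(array([ 0.5
[... 208 characters left out ...]
454.9 -152.5] [36. 14.] 86.9
top green_center [(array([ 0.511, -0.326,  0.025]), 0.57)]
   n 924 zmax 0.076 zmed 0.027
   top rect [ 512.3 -335.6] [13.9 36.3] 11.1
top jar_center [(array([ 0.726, -0.049,  0.086]), 0.93)]
   n 965 zmax 0.088 zmed 0.084
   top rect [734.6 -51.5] [51.6 49.7] 0.7
top jig [(array([0.497, 0.192, 0.006]), 0.94)]
   n 8473 zmax 0.013 zmed 0.01
   top rect [498.2 196.6] [239.8 139.8] 80.0
top fence [(array([0.573, 0.18 , 0.03 ]), 0.95), (array([0.498, 0.194, 0.01 ]), 0.55)]
   n 1417 zmax 0.035 zmed 0.032
   top rect [577.  182.9] [240.3  20. ] 79.9
top stop [(array([0.551, 0.242, 0.029]), 0.83)]
   n 361 zmax 0.039 zmed 0.03
   top rect [546.  244.3] [22.7 15.5] 2.1
```

View pics/a.png

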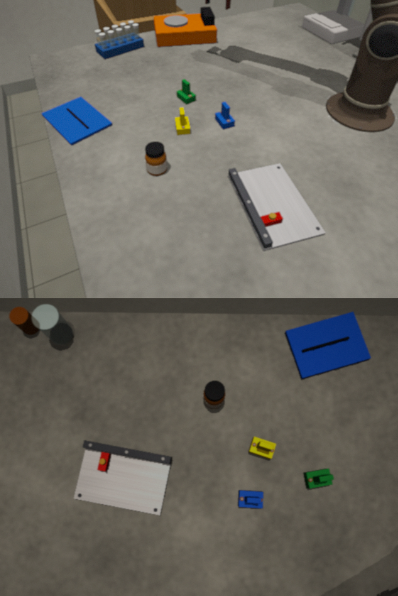

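The picture agrees with the detections: yellow at (594, −184), the jig to the left with yaw ≈ −10°, and the stop near its far-left end. Next I fit the stop in the jig frame and check IK.

Run:
```python
from h import *
import json
for n in("scene","top"):
    p=arm.get_image(n);W=cloud(p)
    F=W[arm.outline_of(p,"fence")[0]["region"]];F=F[F[:,2]>.027]
    (c,s,a)=cv2.minAreaRect(F[:,:2].astype(np.float32)*1000)
    yaw=np.deg2rad(a-90) if s[0]>s[1] else np.deg2rad(a)
    ex=np.array([np.cos(yaw),np.sin(yaw)]);ey=np.array([-ex[1],ex[0]])
    o=np.array(c)/1000-.07*ex
    S=W[arm.outline_of(p,"stop")[0]["region"]];S=S[S[:,2]>.024]
    q=np.c_[(S[:,:2]-o)@ex,(S[:,:2]-o)@ey]*1000
    print(n,"jig o",o.round(4),"yaw",yaw.round(4),"stop x,y pct",np.percentile(q,[2,50,98],axis=0).round(1).tolist())
for nm,pos,y in(("pick",[.5945,-.184,.05],np.deg2rad(71.4)),("jig",[.54,.2,.06],np.deg2rad(80))):
    for k in(0,np.pi):
        for z in (0,.1): print(nm,k,arm.solve_ik(np.array(pos)+[0,0,z],down(y+k)))
```

```text
scene jig o [0.5094 0.198 ] yaw -0.1747 stop x,y pct [[9.0, 45.7], [35.3, 58.3], [56.6, 67.0]]
top jig o [0.508  0.1947] yaw -0.1764 stop x,y pct [[9.3, 45.5], [32.5, 55.0], [56.3, 66.9]]
pick 0 [ 0.45067774  0.64317577 -0.3213156   1.7480638   0.26890271  0.79366812
 -0.32514696]
pick 0 [ 0.4685907   0.52015953 -0.34367746  1.68132963  0.20368012  0.97542393
 -0.2724645 ]
pick 3.141592653589793 [ 0.97710056  1.02786294 -1.24889543  1.71220128  1.04316007  1.22283148
  2.26705715]
pick 3.141592653589793 [-0.52610258  0.85152412  1.24904161  1.74925882 -0.86669671  1.21207972
 -2.4979576 ]
jig 0 [ 0.09348044  0.66729273 -0.73659134  1.84247704  0.58063015  0.86004333
 -1.1044387 ]
jig 0 [ 0.20599013  0.57512305 -0.89807021  1.76467259  0.51138201  1.05381517
 -1.0504333 ]
jig 3.141592653589793 [ 0.36559871  0.9495071  -1.24658306  1.8263767   0.99744345  1.16170753
  1.7333482 ]
jig 3.141592653589793 [ 0.37801476  0.75624039 -1.2386788   1.75510624  0.76619557  1.2097498
  1.88933156]
```

Run:
```python
from h import *
y=np.deg2rad(71.4)
arm.reach([.5945,-.184,.2],down(y)); arm.move_gripper(.55,50)
p=arm.get_image("wrist");W=cloud(p);o=arm.outline_of(p,"yellow_center")
print([ (d["conf"],d["region"].sum()) for d in o])
P=W[o[0]["region"]];P=P[~np.isnan(P[:,0])];
for lo,hi in((.066,.085),(.02,.034)):
    T=P[(P[:,2]>lo)&(P[:,2]<hi)]; print(len(T),np.median(T[:,2]) if len(T) else 0,cv2.minAreaRect(T[:,:2].astype(np.float32)*1000) if len(T)>5 else 0)
print(arm.read_tcp_pos(),arm.read_clock(),arm.read_ft_force())
cv2.imwrite("pics/b.png",p["pixels"])
```

```text
[(0.84, np.int64(2848))]
650 0.07332216069799574 ((595.37451171875, -184.6102752685547), (36.11842727661133, 13.958418846130371), 73.27180480957031)
1941 0.025451687262564027 ((594.957275390625, -184.60765075683594), (64.09185791015625, 43.73221206665039), 72.59564208984375)
[ 0.59450043 -0.18398478  0.19999615] 4.4917 [-0.35006629 -0.04987158  0.30604245]
```

View pics/b.png

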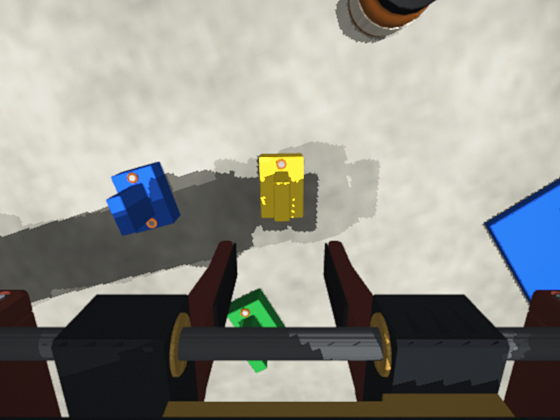

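The wrist view shows the yellow carrier at about (281, 190), centred and square between the open fingers. Blue at (143, 198) and green at (256, 330) are clear. The fitted size matches, so I'm grasping.

Run:
```python
from h import *
y=np.deg2rad(72.6)
arm.reach([.5952,-.1846,.13],down(y))
print(arm.move_linear([.5952,-.1846,.05],max_speed=.08,contact_N=6),arm.read_tcp_pos())
arm.move_gripper(0,50); print("grip mm",arm.read_grip_width()*88,arm.read_tcp_pos(),arm.read_ft_force())
arm.move_linear([.5952,-.1846,.18])
arm.wait(.3);print("lifted",arm.read_grip_width()*88,arm.read_ft_force(),arm.read_tcp_pos(),arm.read_clock())
# above jig
ex=np.array([np.cos(-.1755),np.sin(-.1755)]);ey=np.array([-ex[1],ex[0]]);o=np.array([.5087,.1963])
c=o+.022*ex+.002*ey
arm.reach([.50,0,.2],down(np.deg2rad(76)))
arm.reach([*c,.12],down(-.1755+np.pi/2))
p=arm.get_image("wrist");W=cloud(p);cv2.imwrite("pics/c.png",p["pixels"])
for n in("yellow_center","stop","fence"):
    d=arm.outline_of(p,n)
    if not d: print(n,None);continue
    P=W[d[0]["region"]];P=P[~np.isnan(P[:,0])];Q=np.c_[(P[:,:2]-o)@ex,(P[:,:2]-o)@ey,P[:,2]]*1000
    print(n,d[0]["conf"],len(P),np.percentile(Q,[2,50,98],axis=0).round(1).tolist())
print(arm.read_ft_force(),arm.read_clock())
```

```text
False [ 0.59561712 -0.18468935  0.05052549]
grip mm 13.794886353792808 [ 0.59533334 -0.18463481  0.05013689] [-0.06677216  0.4409806   1.67161385]
lifted 13.60526363964909 [ 0.06408318  1.05478886 -2.03706639] [ 0.59496803 -0.18449311  0.1793499 ] 7.9667
yellow_center 0.61 2247 [[10.5, 45.7, 17.4], [33.8, 57.4, 29.6], [57.6, 67.3, 38.2]]
stop None
fence 0.65 7837 [[60.8, -62.3, 14.1], [69.4, 41.6, 31.2], [80.3, 116.7, 32.7]]
[ 0.37569036 -0.16679292 -2.77376526] 9.8667
```

View pics/c.png

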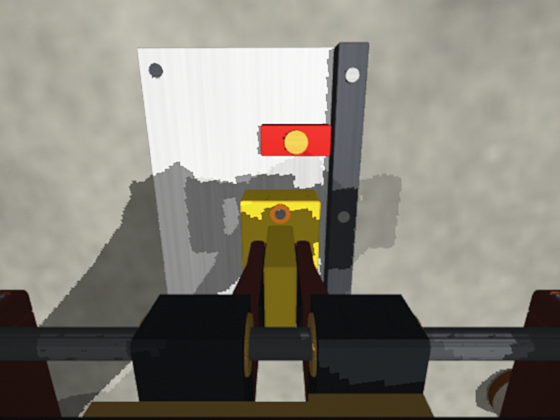

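The wrist view shows the carrier held squarely at about (280, 235). The stop is ahead at (295, 140) and the fence is to the right at x ≈ 345. The network's "yellow" was in fact the stop, with its face at jig y ≈ 45.6, so the stop is where expected. Now guarded placing.

Run:
```python
from h import *
yaw=-.1755
ex=np.array([np.cos(yaw),np.sin(yaw),0]);ey=np.array([-ex[1],ex[0],0]);ez=np.array([0,0,1.]);o=np.array([.5087,.1963,0])
J=np.c_[ex,ey,ez]
def st(m,r=None): print(m,r,"jig",((arm.read_tcp_pos()-o)@J*1000).round(1),"F",(arm.read_ft_force()@J).round(1),round(arm.read_clock(),1))
def go(v,**k): return arm.move_linear(o+J@np.array(v)/1000,**k)
st("0")
go([22,2,75],max_speed=.1)
st("plate",go([22,2,52],max_speed=.02,contact_N=3))
t=(arm.read_tcp_pos()-o)@J*1000
go([22,2,t[2]+1.5],max_speed=.02); st("up")
st("stop",go([22,24,t[2]+1.5],max_speed=.02,contact_N=3))
s=(arm.read_tcp_pos()-o)@J*1000
st("fence",go([50,s[1],t[2]+1.5],max_speed=.02,contact_N=4))
```

```text
0 None jig [2.330e+01 1.000e-01 1.207e+02] F [ 0.4 -0.1 -2.8] 9.9
plate True jig [22.1  2.  60.1] F [0.5 0.2 4.1] 11.2
up None jig [21.8  1.9 61.3] F [-0.  -0.2 -1.7] 11.5
stop True jig [21.4 13.2 60.8] F [ 0.6  0.1 -2.6] 12.2
fence True jig [38.9 12.6 60.3] F [ 0.6  0.4 -2.4] 13.1
```

```bash
cat >> h.py <<'E'
yaw=-.1755
ex=np.array([np.cos(yaw),np.sin(yaw),0]);ey=np.array([-ex[1],ex[0],0]);ez=np.array([0,0,1.]);o=np.array([.5087,.1963,0])
J=np.c_[ex,ey,ez]
def st(m,r=None): print(m,r,"jig",((arm.read_tcp_pos()-o)@J*1000).round(1),"F",(arm.read_ft_force()@J).round(1),"M",(arm.read_torque()@J).round(2),round(arm.read_clock(),1))
def go(v,**k): return arm.move_linear(o+J@np.array(v)/1000,**k)
E
python3 - <<'E'
from h import *
arm.wait(.3); st("settled")
a=(arm.read_tcp_pos()-o)@J*1000
st("fence2",go([a[0]+8,a[1],61],max_speed=.01,contact_N=5)); arm.wait(.2); st("..")
a=(arm.read_tcp_pos()-o)@J*1000
st("stop2",go([a[0]-1,a[1]+8,61],max_speed=.01,contact_N=4)); arm.wait(.2); st("..")
p=arm.get_image("top");cv2.imwrite("pics/d.png",cv2.resize(p["pixels"][190:310,90:260],None,fx=4,fy=4))
p=arm.get_image("wrist");cv2.imwrite("pics/e.png",p["pixels"])
E
```

```text
settled None jig [38.9 12.5 60.2] F [ 0.7 -0.6  0.8] M [ 0.14 -0.35 -0.01] 13.4
fence2 True jig [39.5 12.4 60.2] F [-0.6 -0.7  5.5] M [ 0.01 -0.03 -0.05] 13.8
.. None jig [39.5 12.5 60.2] F [-0.9 -0.2  6.7] M [-0.04 -0.06  0.03] 14.0
stop2 True jig [39.4 13.6 60.3] F [-0.8 -0.4  4.6] M [-0.03 -0.09  0.01] 14.4
.. None jig [39.4 13.6 60.3] F [-0.7 -0.6  4.9] M [ 0.05 -0.14  0.05] 14.6
```

View pics/e.png

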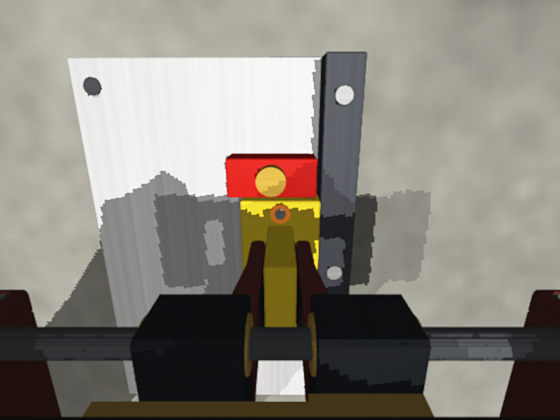

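The carrier sits against the stop (rows ~198) and beside the fence (column ~320), already touching the plate. I'll seat it incrementally: fence, then stop, then a diagonal press.

Run:
```python
from h import *
def F(): return arm.read_ft_force()@J
go([38.5,13,61.0],max_speed=.02); arm.wait(.2); st("unload")
c=np.array([38.5,13,61.0])
for i in range(10):           # into the stop
    c[1]+=.5; go(c,max_speed=.02); arm.wait(.15)
    st("y%.1f"%c[1])
    if F()[1]<-4: break
for i in range(12):           # into the fence
    c[0]+=.5; go(c,max_speed=.02); arm.wait(.15)
    st("x%.1f"%c[0])
    if F()[0]<-6: break
print(c)
```

```text
unload None jig [38.2 12.8 60.6] F [ 0.  -0.5 -2.4] M [-0.03 -0.07 -0.05] 15.1
y13.5 None jig [38.5 13.5 60.9] F [-0.4  0.3 -1.7] M [-0.05 -0.08  0.05] 15.5
y14.0 None jig [38.5 13.7 60.9] F [ 0.3 -1.7 -1.8] M [-0.37 -0.08  0.04] 15.9
y14.5 None jig [38.5 13.8 60.9] F [-0.1 -4.3 -1.8] M [-1.12 -0.05  0.05] 16.3
x39.0 None jig [38.8 13.8 60.8] F [-1.1 -5.  -1.8] M [-1.29  0.09  0.06] 16.7
x39.5 None jig [39.1 13.8 60.7] F [-0.7 -4.7 -3.2] M [-1.22  0.18  0.03] 17.1
x40.0 None jig [39.5 13.8 60.6] F [-0.7 -5.5 -2.2] M [-1.27  0.21  0.03] 17.5
x40.5 None jig [39.6 13.8 60.6] F [-2.  -6.5 -0.4] M [-1.27  0.45  0.05] 17.9
x41.0 None jig [39.7 13.8 60.6] F [-3.2 -4.6  0.9] M [-1.29  0.77  0.03] 18.3
x41.5 None jig [39.7 13.8 60.5] F [-5.1 -5.9  0.9] M [-1.32  1.12  0.02] 18.7
x42.0 None jig [39.7 13.9 60.5] F [-6.4 -5.6  2. ] M [-1.38  1.45  0.  ] 19.1
[42.  14.5 61. ]
```

Both contacts are found: the stop at jig y 13.7 and the fence at about 39.6, with tool force going up by about 3 N per mm. Now the diagonal press.

Run:
```python
from h import *
def F(): return arm.read_ft_force()@J
arm.move_gripper(0,60)
c=np.array([42,14.5,61.0])
for i in range(16):
    f=F()
    if f[0]<-13 and f[2]>14: break
    if f[0]>-13: c[0]+=.6
    if f[2]<14: c[2]-=.5
    go(c,max_speed=.02); arm.wait(.15)
    if i%2==0: st(c.round(1))
arm.wait(1); st(c); print(arm.read_grip_width()*88, R.from_rotvec(arm.read_tool_rot()).as_matrix().round(4).tolist())
for n in("top","scene"):
    p=arm.get_image(n);W=cloud(p)
    for t in("yellow_center","stop","fence"):
        d=arm.outline_of(p,t)
        for e in d[:2]:
            P=W[e["region"]];P=P[~np.isnan(P[:,0])];Q=(P-o)@J*1000
            print(n,t,e["conf"],len(P),np.percentile(Q,[2,50,98],axis=0).round(1).tolist())
p=arm.get_image("wrist");cv2.imwrite("pics/f.png",p["pixels"])
p=arm.get_image("scene");cv2.imwrite("pics/g.png",cv2.resize(p["pixels"][220:360,310:470],None,fx=4,fy=4))
```

```text
[42.6 14.5 60.5] None jig [39.7 13.9 60.5] F [-9.6 -7.4  8.3] M [-1.56  2.11 -0.01] 19.7
[43.2 14.5 59.5] None jig [39.8 13.8 60.4] F [-14.3  -9.3  18.3] M [-1.99  3.12 -0.02] 20.5
[43.2 14.5 59.5] None jig [39.8 13.8 60.4] F [-13.2 -10.3  19.4] M [-1.96  3.06 -0.07] 21.5
13.902916588670767 [[0.1746, 0.9845, -0.0149], [0.9846, -0.1748, -0.0073], [-0.0098, -0.0134, -0.9999]]
top yellow_center 0.79 323 [[18.5, -20.1, 20.8], [38.1, -9.6, 36.6], [56.9, 1.5, 83.6]]
top yellow_center 0.7 873 [[70.9, -553.0, 7.2], [94.3, -514.3, 27.1], [121.5, -488.6, 76.1]]
top fence 0.67 739 [[59.6, -120.8, 12.4], [69.3, -58.7, 32.0], [79.3, 3.2, 34.9]]
scene yellow_center 0.95 598 [[19.3, -11.4, 31.1], [44.2, 31.8, 35.7], [59.7, 46.5, 83.6]]
scene stop 0.74 459 [[9.9, 47.3, 11.8], [35.7, 63.1, 28.3], [57.6, 69.1, 37.9]]
scene fence 0.79 1277 [[59.7, -21.4, 9.1], [73.3, 60.6, 30.0], [80.4, 120.9, 33.0]]
```

View pics/f.png

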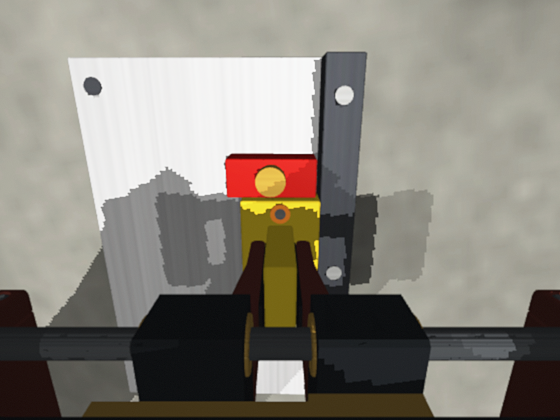

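View pics/g.png

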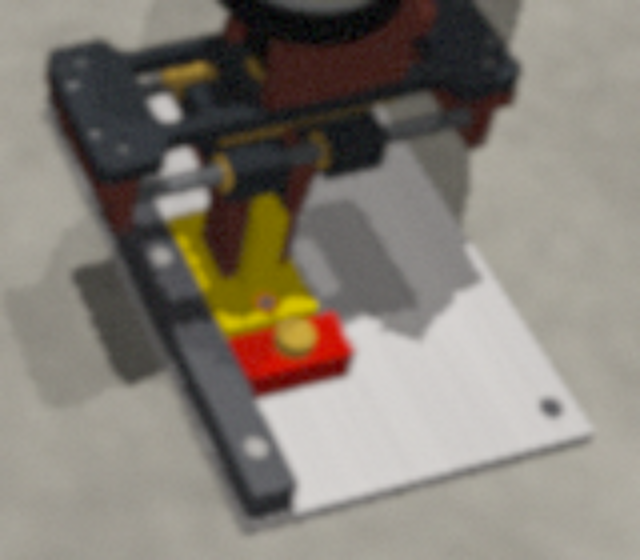

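Both views show the foot flush with the fence and the end against the stop. Forces are steady. One check of tilt and squareness from the depth image, then I hand in.

Run:
```python
from h import *
p=arm.get_image("wrist");W=cloud(p);Q=(W-o)@J
hsv=cv2.cvtColor(p["pixels"],cv2.COLOR_BGR2HSV)
m=cv2.inRange(hsv,(24,120,40),(34,255,255))>0
T=Q[m&(Q[...,2]>.030)&(Q[...,2]<.042)]
A=np.c_[T[:,:2],np.ones(len(T))];s=np.linalg.lstsq(A,T[:,2],rcond=None)[0]
print("foot top n",len(T),"slope x,y",s[:2].round(4),"z med",np.median(T[:,2]).round(4),"x,y pct",np.percentile(T[:,:2],[1,99],axis=0).round(4).tolist())
def line(S,ax):
    return None if len(S)<5 else np.polyfit(S[:,1-ax],S[:,ax],1).round(4)
# near-fence edge of foot & fence direction
ys=np.arange(.0,.046,.003);e=[(T[(abs(T[:,1]-y)<.002),0].min(),y) for y in ys if (abs(T[:,1]-y)<.002).sum()>8]
if len(e)>3: print("foot -x edge slope",np.polyfit([b for a,b in e],[a for a,b in e],1))
d=Q[(hsv[...,2]<110)&(Q[...,2]>.029)&(Q[...,2]<.035)&(Q[...,0]>.055)&(Q[...,0]<.085)&(Q[...,1]>.05)]
print("fence",len(d),cv2.minAreaRect((d[:,:2]*1000).astype(np.float32)))
st("final")
arm.sign_off() if abs(s[0])<.04 and abs(s[1])<.04 else print("CHECK TILT")
```

```text
foot top n 3035 slope x,y [-0.0229 -0.0326] z med 0.0355 x,y pct [[0.018, 0.0082], [0.0617, 0.0457]]
foot -x edge slope [-0.00200935  0.01792197]
fence 5012 ((71.19688415527344, 84.89449310302734), (69.7901611328125, 20.438770294189453), 89.98527526855469)
final None jig [39.8 13.9 60.4] F [-15.4  -9.1  18.5] M [-1.94  3.11 -0.07] 22.1
the job is handed in; nothing more can be done
```

I gripped the yellow carrier by its tab and placed it on the plate against the stop and the fence. I then pressed it down and into the fence with a 60 N grip, and handed in at about 22 s still holding it like that. No verdict is reported.

**Last checks:**
- **Force on the tool:** about 15 N into the fence, 18 N down onto the plate and 9 N towards the stop. It stayed steady, to within about 2 N, over the last second or more. The contact forces on fence and plate were not measured directly.
- **Position:** the foot's inner edge is parallel to the fence to within 0.002 rad, and its top is at 35.5 mm, where 36 mm is expected. The wrist and scene pictures show it flush with the fence and the stop.
- **Tilt:** the two readings disagree. The tool's own reading is about 0.017 rad, but a plane fitted to the foot's top in the wrist depth image slopes by 0.023 and 0.033 rad. That is about 0.04 rad in all, under the 0.05 limit but with little margin. I put the difference down to depth and calibration error, but did not check it against the flat plate.
- **Fence offset:** my estimate of the jig's x position was off by about 1.6 mm, so the carrier read 39.8 mm instead of 38 mm along jig x. The fence contact fixed where it really stands.
- **Networks:** in one wrist picture the network took the stop for the yellow carrier. I set that aside after looking at the picture.
- **Bystanders:** no unexpected contact was noticed, and the moves kept clear of the blue and green carriers and the jar. I did not re-measure their positions at the end.

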